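Index the goniometer's sensor arm one hole towards the lamp

ROBOT

A 6-joint arm with a two-finger parallel gripper is mounted at the origin on the work surface. World frame = base frame: x ahead of the robot, y to its left, z up, the work surface at z = 0. Lengths are in mm, angles in rad, forces in N, time in s.
With the tool pointing down it reaches from about 350 to 975 mm from the base axis. Payload 7.1 kg.
Tool frame: the origin (TCP) lies on the front face of the gripper's body, between the roots of the fingers; the fingertips stand 80 mm ahead of it and the grasp point (between the pads) lies 61 mm ahead of it (env.tips_ahead is the distance from the TCP to the fingertips, in mm); z points along the fingers, y is the line along which they close (so a half turn about z gives the same grasp; the last joint's range is limited). The gripper opens to 88 mm and grips with 3 to 60 N. Pads are 20 mm wide; open, the fingers measure 115 mm over their backs; the gripper's body (75 mm by 178 mm) begins 61 mm behind the grasp point.
Start: joints at [-1.357, 0.423, 1.63, -0, 1.089, -0.019], TCP at [144.209, -608.119, 302.675] pointing down, gripper open.
Joint ranges: [-3, 3], [-0.9, 2.11], [0.09, 2.58], [-1.31, 4.45], [0.11, 2.69], [-2.54, 2.54]. Speed limits (rad/s): [2.39, 2.39, 3.01, 3.14, 3.14, 3.14].

INTERFACE

Orientations are given as a unit quaternion [x, y, z, w].
In Python, from station import env, set_gripper, viewer, workorder gives the robot as it stands. Calls block until the motion is done:
- env.reach(position, orientation): joint-space move of the TCP to a pose.
- env.move_l(position, rot=None, rate=150, f_stop=None): straight line of the TCP; rot=None keeps the orientation; rate is the mean speed in mm/s. With f_stop (N) it stops when the force on the tool has changed by that much, and returns True; else False.
- env.move_joints(angles): joint-space move.
- set_gripper(opening): finger opening in mm; the grip force is fixed at half the most; returns when the fingers have stopped.
- env.hold(seconds).
- env.ik(position, orientation): joint angles nearest the present ones, or None.
- env.read_state(): the state.
- viewer.camera(name): name is "side" or "top" or "wrist"; returns the picture (420x560x3 uint8, blue, green, red); there is no depth.
- viewer.camera_params(name): a dict with "fx", "fy", "cx", "cy" (pixels), "pose" (4x4, takes a point from camera to world coordinates); the wrist camera has in their place "tool_from_camera" (4x4, takes a point from camera to tool coordinates, whose origin is the TCP and whose axes are the flange's). Camera axes: x right, y up, looking along -z (the intrinsics and any distortion apply to the point x, -y, -z); pixel columns grow to the right and rows downward; lengths in mm; the calibration is good to about 2 mm. A picture is of the moment at which its call begins: read the wrist's pose just before it. camera_params takes no time and is no camera call.
A pose or a line that the arm cannot do raises env.IKError and nothing moves.
- workorder.sign_off(): hands the job in; it is judged then, once.
The state is a dict: "time_s": time; "qpos": joint angles; "dq": joint speeds; "tau": joint torques, N m; "tool_pos": TCP position; "orientation": TCP orientation; "force": force on the tool from outside, world axes, zero at the start; "wrist_torque": the same for the moment, N m; "width": finger opening in mm; "grip_force": force on a finger pad.
Only numpy, scipy, OpenCV 4.12 (cv2) and the standard library are available. Lean on these libraries where they do the work, as an engineer would, in place of code of your own. Each camera call takes 0.05 s, during which the arm holds its last target. There are 200 camera calls.

TASK

Set up the next reading on the goniometer: hook a fingertip under the pull ring to draw the spring index pin up out of its hole, swing the sensor arm one hole towards the lamp, and let the pin drop fully home in that next hole. Do not clamp or haul hard on the ring, do not push on the light sensor, and leave the prism and everything else on the bench where it stands.

Things in the scene. Friction and masses are not known exactly. Their poses are not given: they have to be found in the camera images.
- goniometer: Fixed goniometer: round aluminium plate 370 mm across, top 24 mm above the bench; black prism stage (84 mm across, top at 78 mm) over its centre. Origin: on the bench at the vertical pivot; x to the far side, y to the robot's left, z up. Seven 13 mm holes 15 degrees (0.2618 rad) apart lie 160 mm from the pivot on the robot's side, the middle one on the -x axis.
- swing_arm (a joint): Sensor arm's angle about the pivot, rad: 0 = middle hole (arm pointing to the goniometer's -x; it starts here), growing as its free end swings to the goniometer's +y; holes at multiples of 0.2618. Bar 36 mm wide, 183 mm long, top 39 mm above the bench; the pin is 160 mm from the pivot. Friction about 0.15 N m; locked while the pin is in a hole.
- index_pin (a joint): Height of the spring index pin, m: 0 fully home in a hole, clear of the plate at 0.011, stop at 0.020. The spring pulls it down with about 5 N at home, 9 N at the stop; let go, it drops by itself, and between holes its round nose slides on the plate until a hole comes under it.
- pull_ring: Steel ring fixed on the index pin, moving with it: 50 mm inside, 62 mm outside, 6 mm wire, leaning back 30 degrees towards the pivot, so it opens towards the robot and up. Origin: ring centre, home 92 mm above the bench and 146 mm from the pivot. Its x axis points through the ring to the pivot, 30 degrees down; y level in its plane. The 28 mm plunger body under it reaches 60 mm above the bench.
- sensor_head: Light sensor, a black tube 22 mm across and 40 mm long lying along the arm on a post, 78 mm from the pivot, on the far side of the ring. Origin: its centre, 94 mm above the bench.
- lamp: Lamp house: grey upright cylinder 68 mm across with four small round windows and a capped chimney, on a round foot 100 mm across, 172 mm tall. Fixed; it stands beside the goniometer about 280 mm from the pivot, on its left or its right. Origin: centre of its underside.
- screen: White upright screen, 110 mm wide, 4 mm thick, top 138 mm above the bench, in a wooden foot; fixed, on the side opposite the lamp. Origin: centre of its underside.
- prism: Loose glass prism, three equal sides of 40 mm, 30 mm high, standing on the goniometer's stage. Origin: centre of its underside. Must stay put.
- lens_holder: Loose lens in a round black holder 58 mm across on a foot 52 mm across, 99 mm tall, standing left of the ring beside the plate. Origin: centre of its underside. Must stay put.
- beaker: Loose glass beaker, 68 mm across, 92 mm tall, standing right of the ring beside the plate. Origin: centre of its underside. Must stay put.
- brass_mass: Loose brass mass, 38 mm across, 46 mm tall, on the bench in front of the plate. Origin: centre of its underside. Must stay put.
- stopper: Loose cork stopper, 30 mm across, 26 mm tall, in front of the plate. Origin: centre of its underside. Must stay put.
- spatula: Loose spatula, 180 mm long, lying on the bench to the right. Must stay put.
- wash_bottle: Loose white wash bottle, 64 mm across, 173 mm tall with its spout, to the right. Origin: centre of its underside. Must stay put.
- eraser: Loose white eraser, 45 x 20 x 12 mm, on the bench to the left. Origin: centre of its underside. Must stay put.
Not all that is in view belongs to the job. What is shaped like the lamp but pink or turquoise is not meant.

How it is judged:
By the outcome, as a careful person would: the job done as asked, in the order asked, and still so for the second after the job is handed in, with the robot touching nothing.
It also fails if it takes over 38 s, if anything falls off the work surface, if the arm or the gripper's body presses on something with over 40 N, if the wrist force passes 120 N, or if a joint passes its speed limit or range.

## Working session

There is one attempt and no reset: what is moved stays moved. The work goes in short steps, each a Python script; the robot and the scene stay as the last script left them, time stands still between calls to the robot, and variables do not carry over. Pictures are saved under pics/ and viewed, at most 10 in all, crops included, and the job is handed in when it is done.

```bash
ls; mkdir -p pics; python3 - <<'E'
from station import env, viewer
import cv2
for n in("top","side"):
    cv2.imwrite(f"pics/{n}0.png",viewer.camera(n)); p=viewer.camera_params(n); print(n,p)
p=viewer.camera_params("wrist");print(p)
s=env.read_state();print(s["time_s"],s["orientation"],s["width"],env.tips_ahead)
E
```

```text
pics
top {'fx': 437.92938682234666, 'fy': 437.92938682234666, 'cx': 282.28043692015217, 'cy': 213.01483691284042, 'pose': array([[-3.98246612e-02,  9.78985234e-01, -2.00004768e-01,
         2.53699051e+02],
       [-9.99187868e-01, -4.02463394e-02,  1.95868456e-03,
        -2.84145050e+01],
       [-6.13193652e-03,  1.99920342e-01,  9.79792966e-01,
         1.49406167e+03],
       [ 0.00000000e+00,  0.00000000e+00,  0.00000000e+00,
         1.00000000e+00]])}
side {'fx': 396.644838093517, 'fy': 396.644838093517, 'cx': 281.33652121841527, 'cy': 212.9347619389802, 'pose': array([[-7.03523727e-01,  3.74514484e-01, -6.03981181e-01,
        -9.95816113e+01],
       [-7.10635946e-01, -3.79262286e-01,  5.92584737e-01,
         6.00608324e+02],
       [-7.13571642e-03,  8.46108160e-01,  5.32963472e-01,
         6.44045681e+02],
       [ 0.00000000e+00,  0.00000000e+00,  0.00000000e+00,
         1.00000000e+00]])}
{'fx': 294.1811313536004, 'fy': 294.1811313536004, 'cx': 281.1216082540686, 'cy': 209.5965374721053, 'tool_from_camera': array([[ 6.44485318e-04,  9.64610778e-01,  2.63677134e-01,
         7.14445824e+01],
       [ 9.99999670e-01, -7.52221585e-04,  3.07633590e-04,
        -5.53237631e-01],
       [ 4.95090308e-04,  2.63676849e-01, -9.64610944e-01,
        -8.21502599e+01],
       [ 0.00000000e+00,  0.00000000e+00,  0.00000000e+00,
         1.00000000e+00]])}
0.1 [ 9.93233675e-01  1.16130916e-01 -6.55177343e-05 -6.88043814e-04] 87.85139569921513 80.0
```

View pics/top0.png

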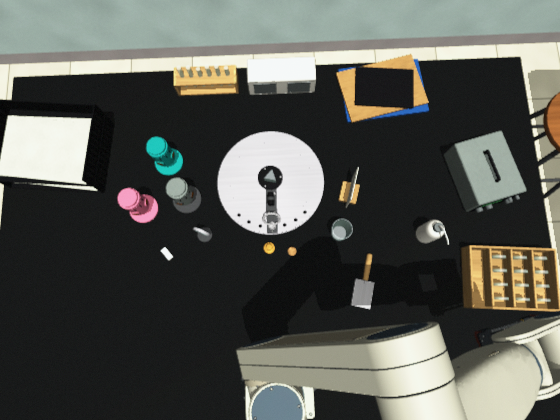

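View pics/side0.png

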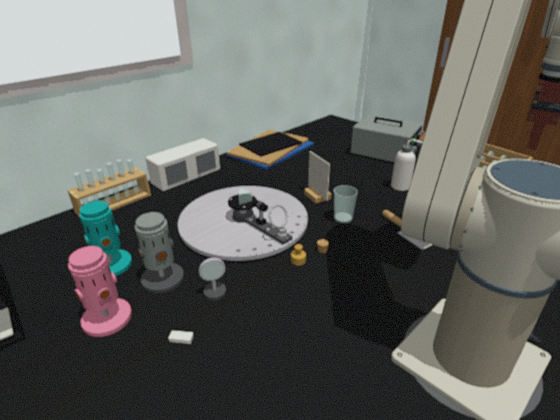

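The top view has three lamp-shaped things: grey (180,190), pink (133,203) and turquoise (163,155). Grey is the lamp, which puts it on the left, so the arm swings to +y. The screen is on the right at (350,190), the plate is at about (270,182) and the ring at about (271,218).

```bash
cat > h.py <<'E'
import numpy as np
from station import env, set_gripper, viewer, workorder
from scipy.spatial.transform import Rotation as R
def cam(n,st=None):
    p=viewer.camera_params(n)
    if n=="wrist":
        T=np.eye(4);T[:3,:3]=R.from_quat(st["orientation"]).as_matrix();T[:3,3]=st["tool_pos"]
        p["pose"]=T@p["tool_from_camera"]
    return p
def ray(p,u,v,z):
    d=p["pose"][:3,:3]@[(u-p["cx"])/p["fx"],-(v-p["cy"])/p["fy"],-1]
    o=p["pose"][:3,3]; return o+d*(z-o[2])/d[2]
def proj(p,X):
    c=np.linalg.inv(p["pose"])@np.append(X,1); return p["cx"]-p["fx"]*c[0]/c[2],p["cy"]+p["fy"]*c[1]/c[2]
E
python3 - <<'E'
from h import *; import cv2
im=cv2.imread("pics/top0.png"); p=cam("top")
g=cv2.cvtColor(im,cv2.COLOR_BGR2GRAY)
m=((g>120)).astype(np.uint8); m[:,:200]=0;m[:,335:]=0;m[:125]=0;m[:,:][245:]=0
m=cv2.morphologyEx(m,cv2.MORPH_OPEN,np.ones((5,5)))
c=max(cv2.findContours(m,0,1)[0],key=cv2.contourArea)
P=np.array([ray(p,u,v,24)[:2] for u,v in cv2.convexHull(c)[:,0]],np.float32)
A=np.c_[2*P,np.ones(len(P))];s=np.linalg.lstsq(A,(P**2).sum(1),rcond=None)[0]
print("plate centre",s[:2],"diam",2*np.sqrt(s[2]+s[0]**2+s[1]**2))
for n,u,v,z in(("lampfoot",187,200,0),("lamp top",177,185,172),("screen",352,193,138),("lens",205,235,0),("beaker",341,230,92),("brass",269,248,46),("stopper",292,251,26)):
    print(n,ray(p,u,v,z).round())
cv2.imwrite("pics/crop.png",cv2.resize(im[120:260,110:310],None,fx=4,fy=4,interpolation=cv2.INTER_CUBIC))
E
```

```text
plate centre [668.39634293   6.02253927] diam 371.49173004403275
lampfoot [619. 301.   0.]
lamp top [626. 294. 172.]
screen [ 586. -256.  138.]
lens [492. 238.   0.]
beaker [ 476. -219.   92.]
brass [433.  17.  46.]
stopper [422. -59.  26.]
```

View pics/crop.png

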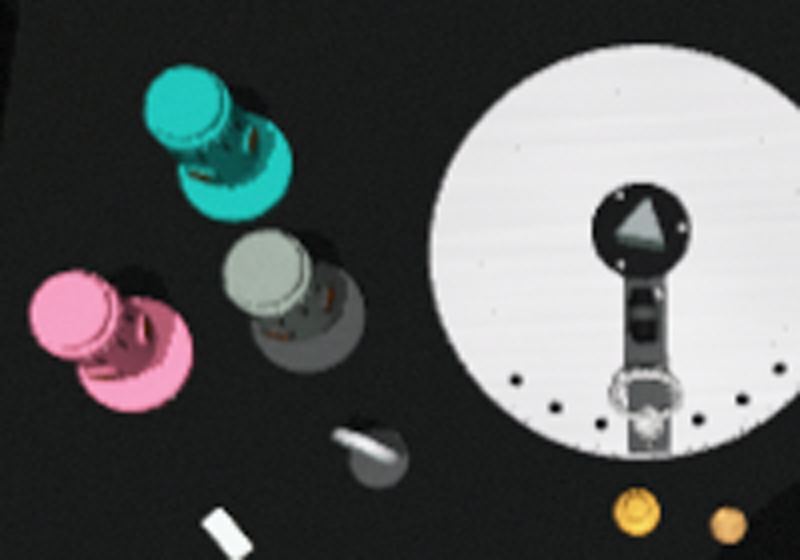

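The crop shows the grey lamp left of the plate (crop 265,270 top, 305,320 foot), the arm pointing at the robot with its end at (649,452), and the ring at (646,393). Six free holes are visible, three on each side. I'll fit the goniometer pose from the holes and check that the approach can be reached.

```bash
cat > fit.py <<'E'
from h import *
from scipy.optimize import least_squares
p=cam("top")
H=[(516,380,3),(556,407,2),(601,424,1),(698,419,-1),(742,399,-2),(779,369,-3)]
P=np.array([ray(p,110+u/4-.375,120+v/4-.375,24)[:2] for u,v,k in H]);K=np.array([h[2] for h in H])
# free end to +y as angle grows, pointing -x at 0
def model(s,k=K): a=s[2]-k*.2618; return s[:2]+160*np.c_[-np.cos(a),-np.sin(a)]
r=least_squares(lambda s:(model(s)-P).ravel(),[668,6,0])
E
cat >> h.py <<'E'
# gonio pose and tool pose; th swing angle, d tips past ring plane, up: in-plane offset, dz lift, tilt down (rad)
def dirs(G,th):
    a=G[2]-th; r=np.array([np.cos(a),np.sin(a),0]); return r,np.array([-r[1],r[0],0])   # r towards pivot, y left
def tool(G,th,d,dz,tilt=np.pi/6,side=1):
    r,y=dirs(G,th); c=np.array([G[0],G[1],92])-146*r
    z=r*np.cos(tilt)-np.array([0,0,np.sin(tilt)])
    yy=side*y; x=np.cross(yy,z)
    return c+z*(d-80)+[0,0,dz], R.from_matrix(np.c_[x,yy,z]).as_quat()
E
python3 - <<'E'
from fit import *
print(r.x,(r.fun.reshape(-1,2)).round(1).tolist())
G=r.x
r0,_=dirs(G,0)
print("arm end",ray(p,110+649/4-.375,120+452/4-.375,39),G[:2]-183*r0[:2])
for side in(1,-1):
  for th in(0,.2618):
    for d,dz in((-70,0),(14,-3),(14,16)):
      for tilt in(.52,.7):
        q=env.ik(*tool(G,th,d,dz,tilt,side)); print(side,th,d,dz,tilt,tool(G,th,d,dz,tilt)[0].round(),None if q is None else np.round(q,2))
E
```

```text
[6.67969312e+02 5.73916137e+00 2.91863790e-03] [[0.2, 0.3], [-0.2, 0.7], [0.2, 0.0], [-0.5, -0.1], [-0.2, -0.4], [0.5, -0.6]]
arm end [484.94411524   6.29851454  39.        ] [484.97009188   5.20505139]
1 0 -70 0 0.52 [392.   5. 167.] None
1 0 -70 0 0.7 [407.   5. 189.] [-0.03  0.42  2.56  3.1   0.7   1.58]
1 0 14 -3 0.52 [465.   5. 122.] [-0.03  0.79  2.47  3.11  1.17  1.57]
1 0 14 -3 0.7 [471.   5. 132.] [-0.02  0.62  2.43  3.11  0.78  1.57]
1 0 14 16 0.52 [465.   5. 141.] [-0.03  0.73  2.48  3.11  1.11  1.57]
1 0 14 16 0.7 [471.   5. 151.] [-0.02  0.56  2.43  3.11  0.72  1.58]
1 0.2618 -70 0 0.52 [401.  76. 167.] [0.5  0.64 2.53 3.89 1.08 1.6 ]
1 0.2618 -70 0 0.7 [416.  72. 189.] [0.4  0.42 2.48 3.97 0.69 1.34]
1 0.2618 14 -3 0.52 [471.  58. 122.] [0.33 0.77 2.4  3.72 1.07 1.59]
1 0.2618 14 -3 0.7 [478.  56. 132.] [0.28 0.62 2.37 3.76 0.74 1.46]
1 0.2618 14 16 0.52 [471.  58. 141.] [0.33 0.7  2.41 3.74 1.03 1.55]
1 0.2618 14 16 0.7 [478.  56. 151.] [0.28 0.56 2.37 3.8  0.7  1.41]
-1 0 -70 0 0.52 [392.   5. 167.] None
-1 0 -70 0 0.7 [407.   5. 189.] [-0.03  0.42  2.56  3.1   0.7  -1.56]
-1 0 14 -3 0.52 [465.   5. 122.] [-0.03  0.79  2.47  3.11  1.17 -1.57]
-1 0 14 -3 0.7 [471.   5. 132.] [-0.02  0.62  2.43  3.11  0.78 -1.57]
-1 0 14 16 0.52 [465.   5. 141.] [-0.03  0.73  2.48  3.11  1.11 -1.57]
-1 0 14 16 0.7 [471.   5. 151.] [-0.02  0.56  2.43  3.11  0.72 -1.56]
-1 0.2618 -70 0 0.52 [401.  76. 167.] [ 0.5   0.64  2.53  3.89  1.08 -1.54]
-1 0.2618 -70 0 0.7 [416.  72. 189.] [ 0.4   0.42  2.48  3.97  0.69 -1.8 ]
-1 0.2618 14 -3 0.52 [471.  58. 122.] [ 0.33  0.77  2.4   3.72  1.07 -1.55]
-1 0.2618 14 -3 0.7 [478.  56. 132.] [ 0.28  0.62  2.37  3.76  0.74 -1.69]
-1 0.2618 14 16 0.52 [471.  58. 141.] [ 0.33  0.7   2.41  3.74  1.03 -1.59]
-1 0.2618 14 16 0.7 [478.  56. 151.] [ 0.28  0.56  2.37  3.8   0.7  -1.74]
```

The hole fit is within 1 mm: pivot (668.0, 5.7), yaw 0.003. The camera-up wrist orientation (side=-1) at 40° down can be reached. The plan is to close the fingers, rise, fold the arm, go to the standoff and check with the wrist camera.

```bash
echo 'G=np.array([667.97,5.74,.0029])' >> h.py
python3 - <<'E'
from h import *; import cv2
t=.7
hi=tool(G,0,-55,0,t,-1); hi=(hi[0]+[0,0,200],hi[1])
q=env.ik(*hi); print(q)
if q is not None:
    s=env.read_state(); set_gripper(0)
    env.move_l(np.array(s["tool_pos"])+[0,0,150],rate=250)
    q0=np.array(env.read_state()["qpos"]); q=np.array(q)
    env.move_joints(np.r_[q0[0],q[1:]]); env.move_joints(q)
    env.move_l(tool(G,0,-55,4,t,-1)[0],rate=150)
    s=env.read_state(); cv2.imwrite("pics/w1.png",viewer.camera("wrist"))
    print(s["time_s"],s["tool_pos"],s["force"],s["width"],s["qpos"])
    p=cam("wrist",s); r,y=dirs(G,0); C=np.array([G[0],G[1],92])-146*r; u=.5*r+np.array([0,0,.866])
    for a in(0,90,180,270): print(a,np.round(proj(p,C+28*(np.cos(np.radians(a))*u+np.sin(np.radians(a))*y)),1))
    T=R.from_quat(s["orientation"]).apply([0,0,80])+s["tool_pos"]; print("tip",np.round(proj(p,T)))
E
```

```text
None
```

```bash
python3 - <<'E'
from h import *
for t in (.6,.7,.85):
  for d in(-45,-55):
    for dz in(4,50,100,150):
      P=tool(G,0,d,dz,t,-1);q=env.ik(*P); print(t,d,dz,None if q is None else np.round(q,2))
E
```

```text
0.6 -45 4 [-0.03  0.59  2.57  3.11  0.99 -1.57]
0.6 -45 50 [-0.03  0.39  2.56  3.1   0.78 -1.56]
0.6 -45 100 [-0.03  0.18  2.54  3.09  0.55 -1.54]
0.6 -45 150 [-0.03 -0.    2.5   3.05  0.32 -1.5 ]
0.6 -55 4 None
0.6 -55 50 [-0.03  0.36  2.58  3.1   0.77 -1.56]
0.6 -55 100 [-0.03  0.15  2.55  3.08  0.53 -1.54]
0.6 -55 150 [-0.03 -0.04  2.51  3.04  0.3  -1.49]
0.7 -45 4 [-0.03  0.47  2.52  3.1   0.72 -1.56]
0.7 -45 50 [-0.03  0.28  2.51  3.09  0.52 -1.55]
0.7 -45 100 [-0.03  0.1   2.48  3.06  0.31 -1.51]
0.7 -45 150 [-0.03 -0.05  2.43  2.92  0.11 -1.37]
0.7 -55 4 [-0.03  0.44  2.54  3.1   0.71 -1.56]
0.7 -55 50 [-0.03  0.25  2.52  3.09  0.5  -1.55]
0.7 -55 100 [-0.03  0.07  2.49  3.05  0.29 -1.51]
0.7 -55 150 None
0.85 -45 4 [-0.03  0.34  2.44  3.09  0.36 -1.54]
0.85 -45 50 [-0.03  0.19  2.42  3.04  0.19 -1.49]
0.85 -45 100 None
0.85 -45 150 [-0.03 -0.07  2.32  0.11  0.17  1.44]
0.85 -55 4 [-0.03  0.31  2.45  3.08  0.34 -1.54]
0.85 -55 50 [-0.03  0.16  2.42  3.02  0.16 -1.48]
0.85 -55 100 None
0.85 -55 150 [-0.03 -0.1   2.33  0.1   0.2   1.45]
```

```bash

python3 - <<'E'
from h import *; import cv2
t=.7
q=np.array(env.ik(*tool(G,0,-55,100,t,-1)))
s=env.read_state(); set_gripper(0)
env.move_l(np.array(s["tool_pos"])+[0,0,120],rate=250)
q0=np.array(env.read_state()["qpos"])
env.move_joints(np.r_[q0[0],q[1:]]); env.move_joints(q)
env.move_l(tool(G,0,-55,4,t,-1)[0],rate=150)
s=env.read_state(); cv2.imwrite("pics/w1.png",viewer.camera("wrist"))
print(s["time_s"],s["tool_pos"],s["force"],s["width"],s["qpos"])
p=cam("wrist",s); r,y=dirs(G,0); C=np.array([G[0],G[1],92])-146*r; u=.5*r+np.array([0,0,.866])
for a in(0,90,180,270): print(a,np.round(proj(p,C+28*(np.cos(np.radians(a))*u+np.sin(np.radians(a))*y)),1))
T=R.from_quat(s["orientation"]).apply([0,0,80])+s["tool_pos"]; print("tip",np.round(proj(p,T)))
E
```

```text
7.4917 [418.80959467   4.73927817 183.09116445] [-0.1357267  -0.74333206  0.18205299] 0.8519077242917078 [-0.03106426  0.43905947  2.53678895  3.10230945  0.70505845 -1.56233207]
0 [281.4 194.7]
90 [245.9 227.5]
180 [281.4 257.1]
270 [316.9 227.5]
tip [282. 253.]
```

View pics/w1.png

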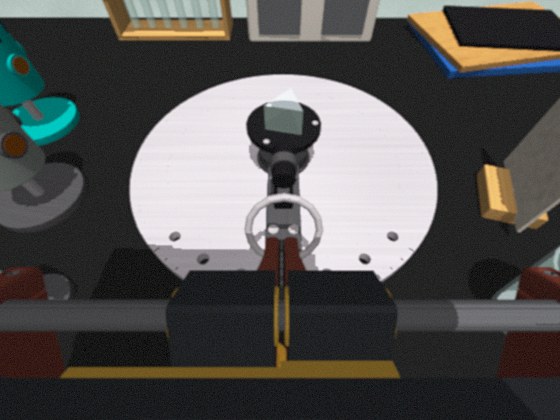

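The wrist view matches the prediction: ring centre (284,228) against (281,227), top at row 195, fingertips lined up at column 282, and the sensor and prism behind. Next I insert the fingers and lift until contact.

```bash

python3 - <<'E'
from h import *
t=.7; f=lambda: np.round(env.read_state()["force"],1)
print(f(),env.move_l(tool(G,0,20,4,t,-1)[0],rate=80,f_stop=5),f())
hit=env.move_l(tool(G,0,20,24,t,-1)[0],rate=15,f_stop=3)
s=env.read_state(); z0=tool(G,0,20,0,t,-1)[0][2]; print(hit,s["tool_pos"][2]-z0,f(),s["time_s"])
E
```

```text
[-0.   0.5 -0.1] False [ 0.  -0.4 -0.4]
True 14.094389565173117 [ 0.  -1.   0.1] 9.4083
```

```bash

python3 - <<'E'
from h import *
t=.7
for dz in(17,22,27.5):
    env.move_l(tool(G,0,20,dz,t,-1)[0],rate=30,f_stop=20); s=env.read_state()
    print(dz,np.round(s["force"],1),np.round(np.array(s["tool_pos"])-tool(G,0,20,0,t,-1)[0],1),s["time_s"])
E
```

```text
17 [-0.8 -1.4 -4.2] [-0.6 -0.  16.6] 9.6667
22 [-1.2 -0.9 -5.8] [-0.4  0.  21.9] 9.9833
27.5 [-1.4 -1.4 -7.1] [-0.4  0.  27.5] 10.3167
```

```bash

python3 - <<'E'
from h import *; import cv2
t=.7
env.move_l(tool(G,0,20,29,t,-1)[0],rate=30)
for th in np.linspace(0,.2618,6)[1:]:
    P=tool(G,th,20,29,t,-1); env.move_l(P[0],rot=P[1],rate=40,f_stop=15); s=env.read_state()
    print(round(th,3),np.round(s["force"],1),np.round(np.array(s["tool_pos"])-P[0],1),s["time_s"])
cv2.imwrite("pics/w2.png",viewer.camera("wrist"))
p=cam("wrist",s); r,y=dirs(G,.2618); C=np.array([G[0],G[1],92+14.5])-146*r; u=.5*r+np.array([0,0,.866])
for a in(0,90,180,270): print(a,np.round(proj(p,C+28*(np.cos(np.radians(a))*u+np.sin(np.radians(a))*y)),1))
E
```

```text
0.052 [-2.8  1.8 -7.5] [-0.1  0.5 -0.1] 10.9667
0.105 [-3.1  1.5 -7.4] [-0.   0.1 -0. ] 11.3667
0.157 [-2.9  1.4 -7.3] [0. 0. 0.] 11.7667
0.209 [-1.8  0.8 -7.5] [ 0.1 -0.   0.1] 12.1667
0.262 [-1.1  0.5 -6.7] [ 0.2 -0.   0.2] 12.5667
0 [282.  237.2]
90 [233.  279.3]
180 [281.8 316. ]
270 [330.8 279.4]
```

View pics/w2.png

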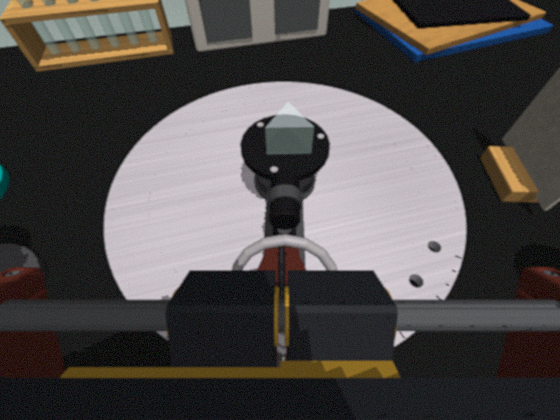

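The arm followed the swing: ring centre column 285 against 282 predicted, the same small calibration offset as before. Next I lower slowly and watch the force to see whether the pin enters the hole.

```bash

python3 - <<'E'
from h import *; import cv2
t=.7
for dz in(25,22,19,16.5,13,9):
    P=tool(G,.2618,20,dz,t,-1); env.move_l(P[0],rate=30); s=env.read_state()
    print(dz,np.round(s["force"],1),s["time_s"])
cv2.imwrite("pics/s2.png",cv2.resize(viewer.camera("side")[150:290,150:350],None,fx=4,fy=4,interpolation=cv2.INTER_CUBIC))
E
```

```text
25 [-0.6  0.7 -6.5] 12.9
22 [-0.9  0.7 -6.4] 13.15
19 [-0.6 -0.1 -5.7] 13.4
16.5 [-0.2 -0.  -5.5] 13.65
13 [-0.1 -0.1  0.1] 13.9167
9 [0.2 0.3 1.1] 14.2
```

Force held at about 5.5 N down to 16.5 mm and went to zero at 13 mm, so the pin dropped home; contact at home was at 14 mm. Now I retract along the finger axis and verify.

```bash

python3 - <<'E'
from h import *; import cv2
t=.7
P=tool(G,.2618,20,7,t,-1); env.move_l(P[0],rate=30)
print(np.round(env.read_state()["force"],1))
P=tool(G,.2618,-55,7,t,-1); print(env.move_l(P[0],rate=80,f_stop=5))
P=tool(G,.2618,-55,40,t,-1); env.move_l(P[0],rate=80)
s=env.read_state(); im=viewer.camera("wrist"); print(s["time_s"],np.round(s["force"],1))
p=cam("wrist",s); r,y=dirs(G,.2618); u=.5*r+np.array([0,0,.866])
for h in(0,11):
  C=np.array([G[0],G[1],92+h])-146*r
  print(h,[np.round(proj(p,C+28*(np.cos(np.radians(a))*u+np.sin(np.radians(a))*y)),1).tolist() for a in(0,90,180,270)])
cv2.imwrite("pics/w3.png",im)
cv2.imwrite("pics/s3.png",cv2.resize(viewer.camera("side")[150:290,150:350],None,fx=4,fy=4,interpolation=cv2.INTER_CUBIC))
E
```

```text
[-0.3 -0.2 -0.3]
False
16.1417 [ 0.  -0.4  1. ]
0 [[281.5, 220.2], [250.0, 248.2], [281.5, 273.7], [313.0, 248.2]]
11 [[281.5, 213.0], [248.9, 242.3], [281.5, 268.9], [314.1, 242.3]]
```

View pics/w3.png

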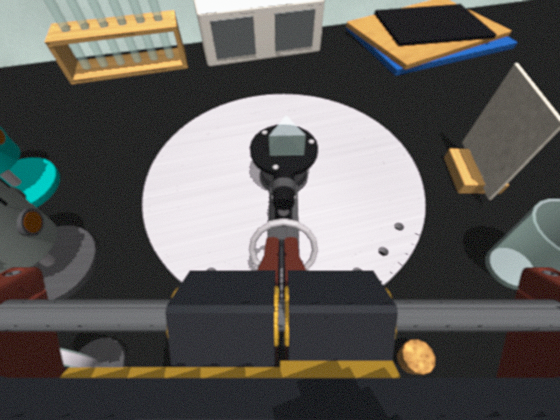

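View pics/s3.png

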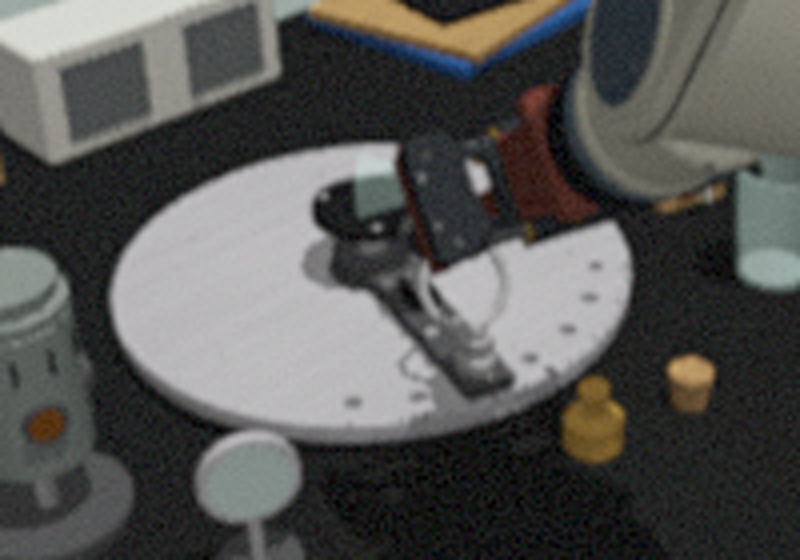

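The wrist view shows the ring top at row 220, which is the home prediction (213 would mean the pin was up), with its centre at column 284. The side view shows two free holes on the lamp side and four on the other, so the arm moved exactly one hole. Nothing else has been disturbed and the gripper is clear, so I'll hand in.

```bash
python3 -c "
from h import *
print(workorder.sign_off())"
```

```text
the job is handed in; nothing more can be done
None
```

The sensor arm now sits one hole nearer the grey lamp, with the pin home in that hole by both the force readings and the camera check. The prism and the other loose items showed no sign of having moved in the pictures, and I handed the job in after about 16 s on the robot's clock.

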